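# Clamp a straightedge along a packing pad

### The arm

A 6-joint arm with a two-finger parallel gripper is mounted at the origin on the work surface. World frame = base frame: x ahead of the robot, y to its left, z up, the work surface at z = 0. Lengths are in m, angles in degrees, forces in N, time in s.
With the tool pointing down it reaches from about 0.25 to 0.725 m from the base axis. Payload 9.7 kg.
Tool frame: the origin (TCP) lies at the very end of the fingers, on their centre line; the grasp point (between the pads) lies 19 mm behind it; z points along the fingers, y is the direction in which the jaws open and shut (so a half turn about z gives the same grasp; the last joint's range is limited). The gripper opens to 85 mm and grips with 20 to 120 N. Pads are 22 mm wide; open, the fingers measure 114 mm over their backs; the gripper's body (76 mm by 85 mm) begins 54 mm behind the grasp point. The pads swing forward as they close: fully open they stand 13 mm farther back than shut.
Start: joints at [-69.328, 4.979, 10.078, 95.1, 0, 90], TCP at [0.194, -0.515, 0.196] pointing down, gripper open.
Joint ranges: [-179.16, 179.16], [-48.56, 103.87], [-65.8, 70.77], [-126.05, 130.52], [-82.76, 87.17], [-180, 180]. Speed limits (degrees/s): [127.2, 127.2, 147.25, 180, 180, 180].

### API

Orientations are given as [roll, pitch, yaw] about the fixed x, y, z axes, in that order (R = Rz(yaw) Ry(pitch) Rx(roll)).
In Python, from workcell import bot, camera, ticket gives the robot as it stands.
- The arm moves only by the shell command python3 -m jog 'ROWS' [FORCE]. ROWS is a JSON object of lists of equal length, an entry for each row: "turn": the turn, a rotation vector about the world's x, y, z each as a share of 8 degrees, from -1 to 1, a list of three; "delta_pos": the shift along the world's x, y, z each as a share of 50 mm, from -1 to 1, a list of three; "hand": the opening, from -1 (shut) to 1 (fully open). A call has exactly 10 rows; each row shifts and turns the commanded pose from where the row before left it; what a row does not reach is not made up. A row lasts 1/10 s, in which the tool goes at most 50 mm and 8.59 degrees, less where a joint would pass 70% of its speed; a pose out of reach is approached as far as the arm can. A call with a number of a shift or a turn outside -1 to 1 is refused whole. A call with a gripper value outside its range is refused whole. The fingers move at their own pace and stop on an object; FORCE is the grip in N (left out, the last holds). Time passes only in rows, so rows that do not move let the fingers close, or fill a call up. It gives the time, the measured TCP pose, the force and the opening at its end, in the units of the state.
- bot.get_obs(): the state, without advancing time (a new reading comes with each control period).
- camera(name): name is "side" or "top" or "wrist"; returns a dict with "frame" (384x512x3 uint8, red, green, blue), "range_z" (384x512 float32, m along the optical axis (not along the pixel's ray), 0 where there is no reading), "fx", "fy", "cx", "cy" (pixels), "k1" (the pictures are not rectified: a ray, as slopes to the right and down, at radius r is drawn at 1 + k1 r^2 times it, then the intrinsics apply), "extrinsics" (4x4, takes a point from world to camera coordinates); the wrist camera has in their place "mount" (4x4, takes a point from camera to tool coordinates, whose origin is the TCP and whose axes are the flange's). Camera axes: x right, y up, looking along -z (the intrinsics and any distortion apply to the point x, -y, -z); pixel columns grow to the right and rows downward; lengths in m; the calibration is good to about 2 mm. A picture is of the moment at which its call begins: read the wrist's pose just before it.
- ticket.job_done(): hands the job in, once; it reports no verdict.
The state is a dict: "time": time; "q": joint angles; "qd": joint speeds; "joint_efforts": joint torques, N m; "ee_pos": TCP position; "tcp_rot": TCP orientation; "wrist_force": force on the tool from outside, world axes, zero at the start; "torque": the same for the moment, N m; "opening": finger opening in m.
Only numpy, scipy, OpenCV 4.12 (cv2) and the standard library are available. Lean on these libraries where they do the work, as an engineer would, in place of code of your own. Each camera call takes 0.05 s, during which the arm holds its last target.

### The job

At the packing bench, lay the straightedge flat on the bench, flush along the front edge of the card-topped foam pad with one end under the rubber foot of the hold-down, and let go of it. Then press the hold-down's orange knob until the top of its guide stands within the green ring on the stem, so that the foot clamps the straightedge, and finish while still holding the knob there, with the straightedge still flush. Leave the tape dispenser, the tape roll and the knife where they are.

Things in the scene. Friction and masses are not known exactly. Their poses are not given: they have to be found in the camera images.
- pad_edge (a point): Packing pad fixed to the bench: white foam with a brown card top, 130 mm deep, 230 mm wide, 22 mm high. This point is the middle of the upper edge of its front face (the face towards the robot; a short black line on the card starts there), 22 mm above the bench. x points into the pad, square to the front face; y along the front edge towards the hold-down; z up. The pad and the hold-down are one fixed unit with one heading.
- guide_top (a point): Hold-down: a grey post with a level arm (26 mm wide, 75 to 97 mm above the bench) that ends in a dark round guide, 32 mm across, whose top face lies 100 mm above the bench. This point is the centre of that top face; it is fixed, at x = -20 mm, y = +160 mm in the pad_edge frame. The post stands behind it, at x = +61 to +89 mm in the pad_edge frame, on a foot plate 8 mm high that begins 35 mm behind the pad's front edge line.
- knob_top (a point): Centre of the flat top of the orange knob (44 mm across, 22 mm tall) on the plunger; 157 mm above the bench when up, straight above guide_top; it moves down with the plunger.
- plunger (a joint): Plunger travel in m: 0 is up, 0.030 the bottom stop; it springs back when let go. A green ring on the stem, red above it, reaches from 20 to 27 mm above the guide's top at rest, so the guide's top is within it at 0.020 to 0.027. About 2.5 N starts it; at 18 mm (6 N) the foot meets the straightedge and it stiffens: 8 N at 20 mm, 11 N at 23.5 mm, 14 N at 27 mm.
- foot: Black rubber foot, 28 mm across, below the guide, on its own spring (700 N/m) in the plunger. The origin is the centre of its underside, 30 mm above the bench when the knob is up, so the straightedge's bar (but not its grip) slides in beneath it.
- rule: Straightedge, loose: flat aluminium bar 380 mm long (its y), 40 mm wide (its x), 12 mm thick, about 0.4 kg, with a blue grip block standing on its middle: 40 mm long (along y), 20 mm wide (along x), from 12 to 58 mm above the underside. Both long edges are straight and alike; the origin is the centre of the underside, z up.
- rule_base (a point): Centre of the straightedge's underside, axes as the straightedge; flush means this point lies 20 mm in front of the pad's front face, with the y axes parallel.
- rule_grip (a point): Centre of the straightedge's blue grip block, 35 mm above the underside; axes as the straightedge.
- dispenser: Bystander: hand tape dispenser lying on its side, 170 x 175 x 66 mm, dark steel plates, red handle pointing to its -y; origin under the middle of the plates. Leave alone.
- tape_roll: Bystander: ring-shaped brown tape roll lying flat, 100 mm across, 48 mm high; origin at the centre of its underside. Leave alone.
- knife: Bystander: closed black box knife lying loose on the pad's card top, 130 (along y) x 22 x 17 mm; origin at the centre of its underside. Leave alone.

How it is judged:
By the outcome, as a careful person would: the job done as asked, in the order asked, and still so for the second after the job is handed in, while the arm keeps its last pose, push and grip.
It also fails if it takes over 50 s, if anything falls off the work surface, if the arm or the gripper's body presses on something with over 40 N, if the wrist force passes 120 N, or if a joint passes its speed limit or range.

## Working session

There is one attempt and no reset: what is moved stays moved. The work goes in short steps, Python scripts to look and compute and a shell command to move; the robot and the scene stay as the last step left them, time stands still between calls to the robot, and variables do not carry over. Pictures are saved under pics/ and viewed, and the job is handed in when it is done.

```bash
ls; mkdir -p pics; cat > h.py <<'E'
import numpy as np, cv2
from workcell import bot, camera, ticket
from scipy.spatial.transform import Rotation as R
def snap(name,fn):
    o=bot.get_obs(); c=camera(name)
    cv2.imwrite('pics/'+fn,c['frame'][:,:,::-1])
    c['obs']=o
    if 'extrinsics' in c: T=np.linalg.inv(np.array(c['extrinsics']))
    else:
        W=np.eye(4);W[:3,:3]=R.from_euler('xyz',o['tcp_rot'],degrees=True).as_matrix();W[:3,3]=o['ee_pos']
        T=W@np.array(c['mount'])
    c['T']=T
    np.savez('pics/'+fn[:-4]+'.npz',**{k:c[k] for k in ['frame','range_z','fx','fy','cx','cy','k1','T']})
    return c
def cloud(c):
    h,w=c['range_z'].shape
    v,u=np.mgrid[:h,:w]
    K=np.array([[c['fx'],0,c['cx']],[0,c['fy'],c['cy']],[0,0,1.]],float)
    p=np.stack([u,v],-1).reshape(-1,1,2).astype(float)
    s=cv2.undistortPoints(p,K,np.array([float(c['k1']),0,0,0])).reshape(h,w,2)
    z=c['range_z']
    P=np.stack([s[...,0]*z,-s[...,1]*z,-z],-1)
    T=c['T']
    P=P@T[:3,:3].T+T[:3,3]
    P[z<=0]=np.nan
    return P
def load(fn): return dict(np.load('pics/'+fn+'.npz'))
E
python3 - <<'E'
from h import *
print(bot.get_obs())
for n in ['side','top','wrist']:
    c=snap(n,n+'0.png'); print(n,c['T'][:3].round(3).tolist(),c['fx'],c['k1'])
E
```

```text
pics
{'time': 0.0, 'q': array([-6.93263961e+01,  5.01236015e+00,  1.00343264e+01,  9.51010347e+01,
       -7.29149808e-05,  8.99999041e+01]), 'qd': array([-0.02389948,  0.03970542,  0.03786253, -0.09865077,  0.02912444,
       -0.02625812]), 'joint_efforts': array([-2.25265967e-04, -5.20381773e+01,  4.64811873e+01,  1.60020887e-02,
        4.16513842e-05,  3.33622729e-06]), 'ee_pos': array([ 0.19407172, -0.51431351,  0.19486989]), 'tcp_rot': array([-1.79920932e+02,  7.27825909e-05,  2.06736999e+01]), 'wrist_force': array([0.34310999, 0.35755853, 0.06120132]), 'torque': array([ 0.0121161 ,  0.01389946, -0.00558173]), 'opening': 0.08522204402436118}
side [[-0.966, 0.181, -0.187, 0.294], [-0.259, -0.719, 0.645, 0.961], [-0.018, 0.672, 0.741, 1.211]] 482.83206323666616 -0.16930394642028063
top [[-0.029, 0.976, -0.216, 0.332], [-1.0, -0.027, 0.008, 0.015], [0.002, 0.216, 0.976, 1.231]] 424.5042197406369 -0.12952642096463218
wrist [[0.352, 0.885, 0.306, 0.272], [-0.936, 0.334, 0.113, -0.484], [-0.002, -0.326, 0.945, 0.374]] 314.618612676032 0.011692598607919468
```

View pics/top0.png

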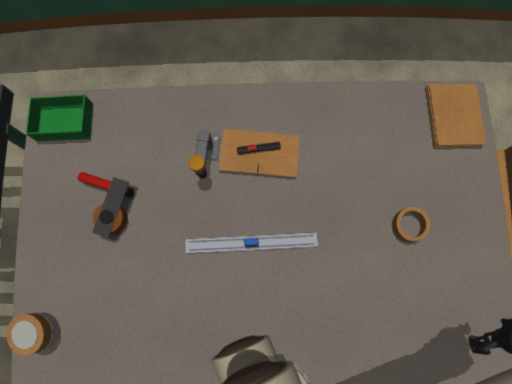

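View pics/side0.png

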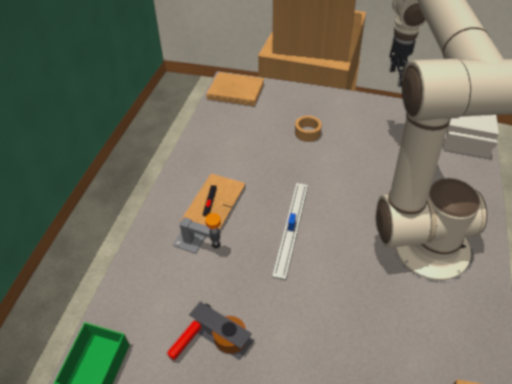

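View pics/wrist0.png

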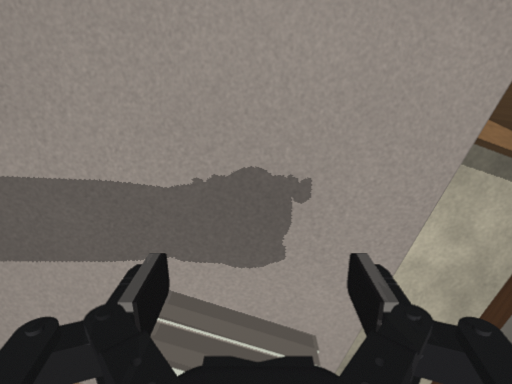

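The top view shows the pad at (220–300, 130–178), the orange knob at (197,163), the rule from (186,246) to (317,240) with its grip at (251,242), the dispenser at (110,208) and the roll at (412,225). Next I'll measure them.

```bash
python3 - <<'E'
from h import *
def fit(m,P,name):
    q=P[m]; q=q[~np.isnan(q[:,0])]
    r=cv2.minAreaRect(q[:,:2].astype(np.float32)*1000)
    print(name,len(q),'z',np.median(q[:,2]).round(4),'rect',[np.round(a,1) for a in r], 'mean',q.mean(0).round(4))
for n in ['top0','side0']:
    c=load(n);P=cloud(c);f=c['frame'];hsv=cv2.cvtColor(f,cv2.COLOR_RGB2HSV);z=P[...,2]
    x,y=P[...,0],P[...,1]
    reg=(x>.2)&(x<.8)&(y>-.3)&(y<.35)
    print(n,'bench z',np.nanmedian(z[reg&(abs(z)<.01)]))
    H,S,V=hsv[...,0],hsv[...,1],hsv[...,2]
    blue=(H>100)&(H<130)&(S>130)&reg
    fit(blue&(z>.045),P,'grip')
    fit(reg&(x<.5)&(z>.007)&(z<.02)&(S<60)&(V>120),P,'bar')
    fit(reg&(x>.45)&(z>.015)&(z<.03)&(H>8)&(H<25)&(S>80),P,'card')
    fit(reg&(z>.145)&(S>150),P,'knob')
    fit(reg&(x>.45)&(z>.085)&(z<.105),P,'arm')
E
```

```text
top0 bench z 0.00010101021397979082
grip 80 z 0.0579 rect [array([445.1,  33.7]), array([33.2, 16.7]), np.float64(88.7)] mean [0.4441 0.0334 0.0579]
bar 1608 z 0.0124 rect [array([446.4,  33.3]), array([ 40.8, 377.7]), np.float64(1.3)] mean [0.4461 0.0322 0.0125]
card 2938 z 0.0219 rect [array([711. ,   3.9]), array([230.7, 132.5]), np.float64(83.0)] mean [0.7081 0.0036 0.0219]
knob 207 z 0.1566 rect [array([646.4, 172. ]), array([42.3, 39.6]), np.float64(40.6)] mean [0.645  0.1714 0.1564]
arm 308 z 0.0974 rect [array([693. , 167.4]), array([ 32.6, 126.6]), np.float64(82.6)] mean [0.7088 0.1634 0.097 ]
side0 bench z 0.0008905160725587447
grip 59 z 0.0585 rect [array([445.8,  38.7]), array([15.8, 35.6]), np.float64(11.4)] mean [0.4451 0.0409 0.0571]
bar 1263 z 0.0123 rect [array([348. ,  25.4]), array([295.9, 646.9]), np.float64(0.6)] mean [0.4339 0.0453 0.0121]
card 1539 z 0.0231 rect [array([713.3,  -6.7]), array([217.6, 134.7]), np.float64(82.9)] mean [ 0.7116 -0.0123  0.023 ]
knob 184 z 0.157 rect [array([648.4, 174.2]), array([42.5, 43.5]), np.float64(32.9)] mean [0.6471 0.1761 0.1561]
arm 379 z 0.0976 rect [array([694.8, 168.4]), array([ 35.7, 124.6]), np.float64(82.0)] mean [0.6992 0.171  0.0967]
```

```bash
python3 - <<'E'
import cv2
a=cv2.imread('pics/top0.png')[110:270,90:340]
cv2.imwrite('pics/top0z.png',cv2.resize(a,None,fx=3,fy=3,interpolation=cv2.INTER_CUBIC))
E
```

```text
(no output)
```

View pics/top0z.png

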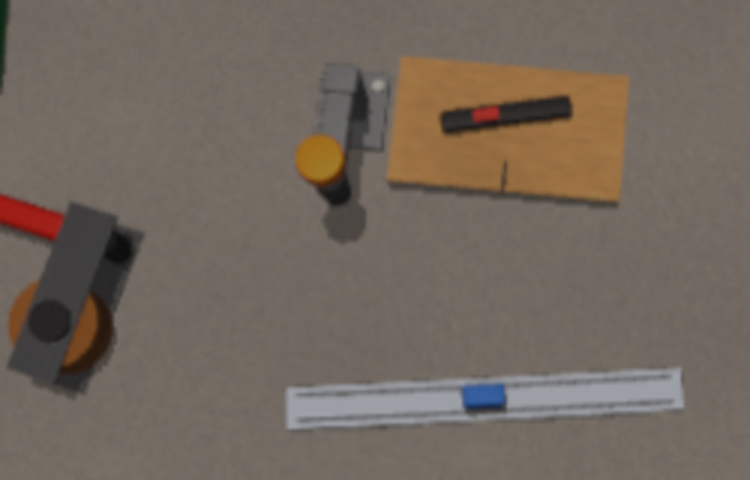

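Both cameras agree on the layout:

| Item | Measured | Note |
|---|---|---|
| Pad yaw | about -7° | from the card outline |
| Front edge middle | about (0.6465, 0.012) | from the card outline |
| Guide position | (0.646, 0.173) predicted | knob measured at (0.646, 0.172) |
| Rule | (0.446, 0.033) | yaw 1.3° |

I'll grip the blue block with the jaws along the rule, which keeps the fingers clear of the pad.

```bash
python3 -m jog '{"turn":[[0,0,-0.24],[0,0,-0.24],[0,0,-0.24],[0,0,-0.24],[0,0,-0.24],[0,0,-0.24],[0,0,-0.24],[0,0,-0.24],[0,0,-0.24],[0,0,-0.24]],"delta_pos":[[0.4,0.9,0],[0.4,0.9,0],[0.4,0.9,0],[0.4,0.9,0],[0.4,0.9,0],[0.4,0.9,0],[0.4,0.9,0],[0.4,0.9,0],[0.4,0.9,0],[0.4,0.9,0]],"hand":[1,1,1,1,1,1,1,1,1,1]}' 40
```

```text
time: 1.15
ee_pos: [0.3944, -0.0626, 0.1957]
tcp_rot: [180.0, -0.0, 1.4]
wrist_force: [1.6, -1.6, 0.8]
opening: 0.0856
```

```bash
python3 -m jog '{"turn":[[0,0,0],[0,0,0],[0,0,0],[0,0,0],[0,0,0],[0,0,0],[0,0,0],[0,0,0],[0,0,0],[0,0,0]],"delta_pos":[[0.2,0.4,0],[0.2,0.4,0],[0.2,0.4,-0.2],[0.2,0.4,-0.2],[0.2,0.3,-0.2],[0,0,-0.2],[0,0,-0.2],[0,0,-0.2],[0,0,0],[0,0,0]],"hand":[1,1,1,1,1,1,1,1,1,1]}'
python3 - <<'E'
from h import *
c=snap('wrist','wrist1.png');P=cloud(c)
print(c['obs']['ee_pos'],c['obs']['tcp_rot'])
f=c['frame'];hsv=cv2.cvtColor(f,cv2.COLOR_RGB2HSV);z=P[...,2];H,S,V=[hsv[...,i] for i in range(3)]
def fit(m,name):
    q=P[m]; r=cv2.minAreaRect(q[:,:2].astype(np.float32)*1000)
    print(name,len(q),np.median(q[:,2]).round(4),r)
fit((H>100)&(H<130)&(S>130)&(z>.053)&(z<.065),'grip')
fit((z>.008)&(z<.016)&(S<60),'bar')
E
```

```text
time: 2.15
ee_pos: [0.4443, 0.0193, 0.1357]
tcp_rot: [-179.5, -0.0, 2.2]
wrist_force: [0.3, 0.5, 0.2]
opening: 0.0853
[0.4442845 0.0192763 0.1357189] [-1.79528839e+02 -3.53147080e-03  2.20090450e+00]
grip 986 0.0581 ((444.211181640625, 36.141563415527344), (19.44696044921875, 38.907466888427734), 2.269505262374878)
bar 13866 0.0124 ((443.53192138671875, 36.19114685058594), (40.784912109375, 381.34722900390625), 1.1904925107955933)
```

View pics/wrist1.png

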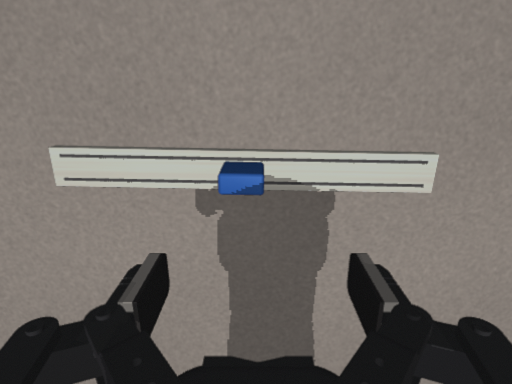

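The wrist view shows the whole bar, with its grip at (242,178). That puts the centre at (0.444, 0.036) and the yaw at 1.2°, which matches the top camera. Now I'll go down and grip.

```bash
python3 -m jog '{"turn":[[0,0,-0.06],[0,0,-0.06],[0,0,0],[0,0,0],[0,0,0],[0,0,0],[0,0,0],[0,0,0],[0,0,0],[0,0,0]],"delta_pos":[[0.01,0.16,0],[0.01,0.16,0],[0,0,-0.5],[0,0,-0.5],[0,0,-0.5],[0,0,-0.5],[0,0,-0.25],[0,0,0],[0,0,0],[0,0,0]],"hand":[1,1,1,1,1,1,1,1,1,1]}'
python3 -m jog '{"turn":[[0,0,0],[0,0,0],[0,0,0],[0,0,0],[0,0,0],[0,0,0],[0,0,0],[0,0,0],[0,0,0],[0,0,0]],"delta_pos":[[0,0,0],[0,0,0],[0,0,0],[0,0,0],[0,0,0],[0,0,0],[0,0,0],[0,0,0],[0,0,0],[0,0,0]],"hand":[-1,-1,-1,-1,-1,-1,-1,-1,-1,-1]}' 60
```

```text
time: 3.2
ee_pos: [0.4469, 0.023, 0.0245]
tcp_rot: [-179.0, -0.1, 2.3]
wrist_force: [-0.7, -0.5, 0.1]
opening: 0.0853
time: 4.2
ee_pos: [0.446, 0.0229, 0.0231]
tcp_rot: [-179.0, 0.0, 2.2]
wrist_force: [0.7, 0.1, -0.1]
opening: 0.0002
```

The gripper shut on nothing, and the TCP's y fell short, so I'll look.

```bash
python3 - <<'E'
from h import *
o=bot.get_obs();print(o['q'],o['ee_pos'],o['tcp_rot'],o['opening'])
snap('wrist','wrist2.png');c=snap('side','side2.png');
f=c['frame'][120:340,180:400,::-1];cv2.imwrite('pics/side2z.png',cv2.resize(f,None,fx=2.7,fy=2.7,interpolation=cv2.INTER_CUBIC))
E
```

```text
[  2.1915938   -9.05704593 -22.64872877  76.41521115   1.03764236
 179.94434136] [0.44601872 0.02288068 0.02308532] [-1.78962351e+02  5.88604056e-03  2.24724332e+00] 0.00021733886426987265
```

View pics/wrist2.png

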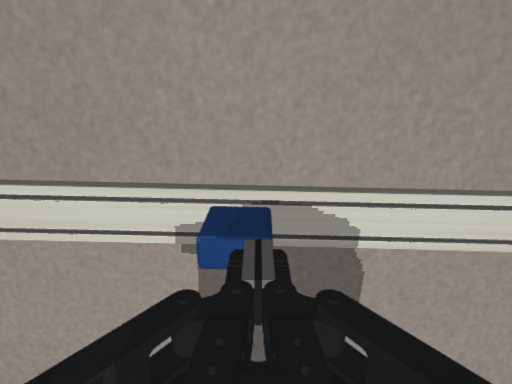

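View pics/side2z.png

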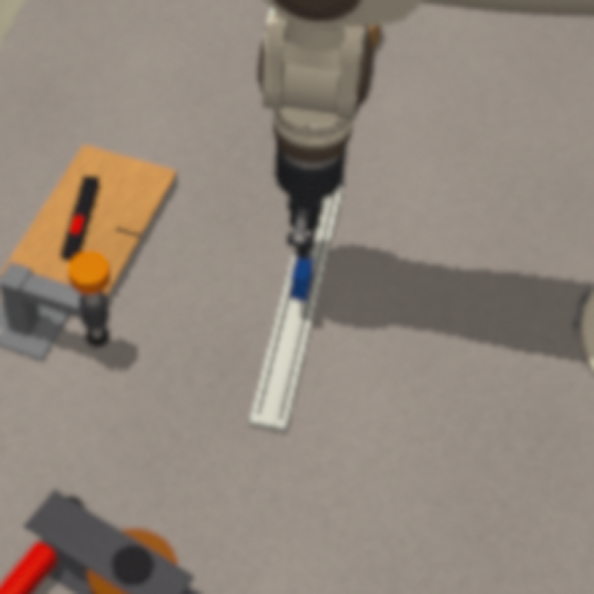

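```bash
python3 - <<'E'
from h import *
for n in ['wrist2','side2']:
    c=load(n);P=cloud(c)
    f=c['frame'];hsv=cv2.cvtColor(f,cv2.COLOR_RGB2HSV);z=P[...,2];H,S,V=[hsv[...,i] for i in range(3)]
    def fit(m,name):
        q=P[m]; r=cv2.minAreaRect(q[:,:2].astype(np.float32)*1000)
        print(n,name,len(q),np.median(q[:,2]).round(4),r)
    reg=(P[...,0]>.4)&(P[...,0]<.5)&(abs(P[...,1])<.3)
    fit((H>100)&(H<130)&(S>130)&(z>.053)&(z<.065)&reg,'grip')
    fit((z>.008)&(z<.016)&(S<60)&reg,'bar')
E
```

```text
wrist2 grip 1480 0.0579 ((445.1959228515625, 35.81516647338867), (20.212303161621094, 39.18955993652344), 5.192572116851807)
wrist2 bar 26579 0.0123 ((443.88946533203125, 27.0078125), (41.26020050048828, 344.56488037109375), 1.1392561197280884)
side2 grip 40 0.0578 ((445.2869873046875, 41.78596115112305), (15.392117500305176, 27.35695457458496), 11.102532386779785)
side2 bar 738 0.0123 ((451.1217346191406, 60.454925537109375), (422.6600646972656, 84.04197692871094), 88.4250259399414)
```

```bash
python3 - <<'E'
from h import *
c=load('wrist2');P=cloud(c)
for v,u in [(245,250),(245,267),(255,240),(255,280),(270,250),(270,266),(262,215),(240,215),(215,240),(265,230),(255,258)]: print(v,u,c['frame'][v,u],P[v,u].round(4))
a=c['frame'][190:384,150:370,::-1];cv2.imwrite('pics/w2z.png',cv2.resize(a,None,fx=3,fy=3,interpolation=cv2.INTER_NEAREST))
print(bot.get_obs())
E
```

```text
245 250 [71 69 68] [0.4557 0.0272 0.0687]
245 267 [71 69 67] [0.4562 0.0192 0.0691]
255 240 [23 23 25] [0.4512 0.0318 0.0707]
255 280 [24 24 25] [0.4523 0.0129 0.071 ]
270 250 [71 69 67] [0.4562 0.0263 0.0905]
270 266 [71 69 67] [0.4563 0.0198 0.0901]
262 215 [ 30  59 110] [0.439  0.0455 0.0584]
240 215 [ 31  59 108] [0.452  0.0454 0.0586]
215 240 [23 40 70] [0.4537 0.0348 0.0294]
265 230 [32 32 33] [0.4516 0.0355 0.0803]
255 258 [22 22 21] [0.4562 0.0233 0.0785]
{'time': 4.3, 'q': array([  2.18859407,  -9.05679688, -22.65204395,  76.41336309,
         1.03912287, 179.94400608]), 'qd': array([ 0.08405893, -0.07907305, -0.05232554, -0.00594646, -0.01915803,
       -0.01841484]), 'joint_efforts': array([-5.09269201e-03, -3.64102113e+01,  4.64114034e+01,  2.11717794e-03,
        5.88028017e-02,  7.32993186e-06]), 'ee_pos': array([0.44600209, 0.02286493, 0.02305387]), 'tcp_rot': array([-1.78960869e+02,  7.59470091e-03,  2.24457879e+00]), 'wrist_force': array([-0.33349637, -0.04044116,  0.07420525]), 'torque': array([-0.01544451, -0.00817374, -0.01583437]), 'opening': -8.00089369615541e-05}
```

View pics/w2z.png

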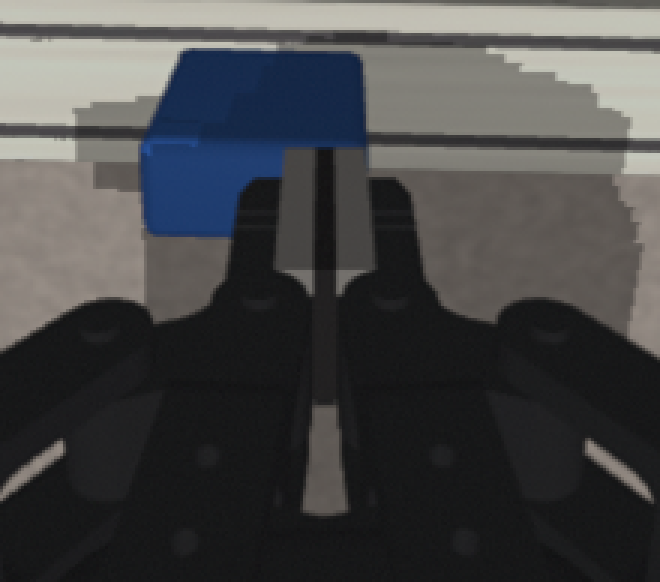

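```bash
python3 - <<'E'
from h import *
for n in ['wrist0','wrist1']:
    c=load(n);P=cloud(c)
    for v,u in [(256,155),(256,362),(262,160),(258,367),(290,130),(325,380)]: print(n,v,u,c['frame'][v,u],P[v,u].round(4))
c=load('side2');P=cloud(c);z=P[...,2]
m=(abs(P[...,0]-.446)<.03)&(abs(P[...,1]-.025)<.05)&(z>.02)&(z<.15)
for v,u in np.argwhere(m)[::6]: print(v,u,c['frame'][v,u],P[v,u].round(3))
E
```

```text
wrist0 256 155 [71 69 67] [ 0.1872 -0.4668  0.2508]
wrist0 256 362 [80 78 75] [ 0.2194 -0.5531  0.2502]
wrist0 262 160 [20 20 20] [ 0.1868 -0.47    0.2534]
wrist0 258 367 [79 76 74] [ 0.2201 -0.5545  0.2521]
wrist0 290 130 [72 69 68] [ 0.1862 -0.4651  0.2745]
wrist0 325 380 [40 38 38] [ 0.2093 -0.5546  0.2812]
wrist1 256 155 [76 74 72] [0.4528 0.0657 0.1925]
wrist1 256 362 [76 74 72] [ 0.4562 -0.0258  0.1915]
wrist1 262 160 [19 19 20] [0.4514 0.0628 0.1949]
wrist1 258 367 [76 74 71] [ 0.4567 -0.0272  0.1939]
wrist1 290 130 [69 67 65] [0.4526 0.0673 0.2163]
wrist1 325 380 [31 30 30] [ 0.4471 -0.0238  0.2233]
198 287 [85 82 77] [0.464 0.035 0.145]
201 288 [51 49 48] [0.46  0.035 0.133]
202 289 [70 68 68] [0.457 0.038 0.133]
203 288 [80 77 74] [0.46  0.038 0.128]
203 297 [92 91 85] [0.433 0.034 0.131]
204 296 [69 69 65] [0.436 0.034 0.125]
205 294 [76 74 72] [0.443 0.028 0.111]
206 294 [94 91 89] [0.437 0.064 0.149]
207 296 [118 117 109] [0.435 0.034 0.112]
210 295 [62 62 60] [0.434 0.057 0.125]
211 295 [67 67 64] [0.435 0.052 0.114]
212 293 [38 38 39] [0.443 0.034 0.086]
213 291 [37 37 39] [0.45  0.033 0.078]
214 290 [72 72 75] [0.452 0.034 0.074]
215 290 [ 78  84 100] [0.452 0.033 0.068]
216 289 [128 132 143] [0.456 0.031 0.06 ]
216 295 [ 75  85 107] [0.438 0.025 0.057]
217 294 [ 44  68 114] [0.441 0.027 0.055]
218 293 [ 25  65 122] [0.442 0.034 0.057]
219 292 [ 22  65 124] [0.444 0.039 0.058]
220 290 [ 29  67 125] [0.45  0.043 0.056]
221 288 [113 122 147] [0.455 0.048 0.056]
221 294 [ 36  61 104] [0.437 0.044 0.056]
222 292 [ 21  63 119] [0.442 0.05  0.058]
223 290 [ 21  57 107] [0.447 0.054 0.056]
224 288 [ 95 104 123] [0.453 0.054 0.048]
224 294 [47 60 88] [0.437 0.043 0.04 ]
225 293 [26 52 93] [0.438 0.051 0.045]
226 292 [21 52 98] [0.441 0.054 0.042]
227 291 [17 52 98] [0.443 0.054 0.037]
228 290 [22 53 98] [0.447 0.052 0.028]
229 289 [ 54  70 104] [0.449 0.054 0.025]
230 292 [ 55  70 101] [0.44  0.052 0.02 ]
```

The fingertips are really at about z = 0.061 while the reported TCP is at 0.023. Both cameras show this, and at wrist0 and wrist1 the open tips also sat about 54 mm behind the TCP instead of 13 mm. So the real tips are about 40 mm behind the reported TCP, and the fingers closed above the grip without moving the rule. Joint 6 is also at its 180° limit, so I'll rise, make the half turn, and measure the tip offset exactly.

```bash
python3 - <<'E'
from h import *
c=load('wrist2');P=cloud(c)
for u in (248,266):
    print([(v,P[v,u].round(4).tolist()) for v in range(234,244)])
E
python3 -m jog '{"turn":[[0,0,0],[0,0,1],[0,0,1],[0,0,1],[0,0,1],[0,0,1],[0,0,1],[0,0,1],[0,0,1],[0,0,1]],"delta_pos":[[0,0,0.7],[0,0,0.5],[0,0,0],[0,0,0],[0,0,0],[0,0,0],[0,0,0],[0,0,0],[0,0,0],[0,0,0]],"hand":[-1,-1,1,1,1,1,1,1,1,1]}'
python3 -m jog '{"turn":[[0,0,1],[0,0,1],[0,0,1],[0,0,1],[0,0,1],[0,0,1],[0,0,1],[0,0,1],[0,0,1],[0,0,1]],"delta_pos":[[0,0,0],[0,0,0],[0,0,0],[0,0,0],[0,0,0],[0,0,0],[0,0,0],[0,0,0],[0,0,0],[0,0,0]],"hand":[1,1,1,1,1,1,1,1,1,1]}'
```

```text
[(234, [0.4537, 0.0289, 0.0536]), (235, [0.4538, 0.0288, 0.0549]), (236, [0.4537, 0.0288, 0.0558]), (237, [0.4533, 0.0287, 0.0562]), (238, [0.453, 0.0287, 0.0567]), (239, [0.4557, 0.0285, 0.0629]), (240, [0.4559, 0.0284, 0.0643]), (241, [0.4557, 0.0284, 0.0649]), (242, [0.4558, 0.0283, 0.0661]), (243, [0.4553, 0.0283, 0.0662])]
[(234, [0.454, 0.0195, 0.0533]), (235, [0.4545, 0.0195, 0.0554]), (236, [0.4539, 0.0195, 0.0554]), (237, [0.4541, 0.0195, 0.0568]), (238, [0.4538, 0.0195, 0.0575]), (239, [0.4558, 0.0196, 0.0623]), (240, [0.4561, 0.0196, 0.0638]), (241, [0.4565, 0.0197, 0.0657]), (242, [0.4563, 0.0197, 0.0663]), (243, [0.456, 0.0196, 0.0667])]
time: 5.3
ee_pos: [0.446, 0.0229, 0.0831]
tcp_rot: [-179.0, 0.0, 74.6]
wrist_force: [-0.4, -0.2, -0.4]
opening: 0.0851
time: 6.3
ee_pos: [0.446, 0.0229, 0.0831]
tcp_rot: [-179.0, 0.0, 154.6]
wrist_force: [0.3, 0.5, -0.4]
opening: 0.0851
```

```bash
python3 -m jog '{"turn":[[0,0,1],[0,0,1],[0,0,1],[0,0,0.33],[0.13,0,0],[0,0,0],[0,0,0],[0,0,0],[0,0,0],[0,0,0]],"delta_pos":[[-0.02,0.1,0],[0,0.1,0],[0,0.05,0],[0,0,0],[0,0,0],[0,0,-0.2],[0,0,-0.2],[0,0,-0.2],[0,0,0],[0,0,0]],"hand":[1,1,1,1,1,1,1,1,1,1]}'
python3 - <<'E'
from h import *
c=snap('wrist','wrist3.png');P=cloud(c)
print(c['obs']['ee_pos'],c['obs']['tcp_rot'],c['obs']['q'])
f=c['frame'];hsv=cv2.cvtColor(f,cv2.COLOR_RGB2HSV);z=P[...,2];H,S,V=[hsv[...,i] for i in range(3)]
q=P[(H>100)&(H<130)&(S>130)&(z>.054)&(z<.065)]
print(cv2.minAreaRect(q[:,:2].astype(np.float32)*1000))
E
```

```text
time: 7.3
ee_pos: [0.4447, 0.0354, 0.0526]
tcp_rot: [-180.0, -0.0, -179.1]
wrist_force: [-1.4, 0.2, -0.1]
opening: 0.0852
[0.44470446 0.03535982 0.05264454] [-1.79995120e+02 -3.12793152e-02 -1.79128250e+02] [ 4.54825884e+00 -9.67679652e+00 -1.98918789e+01  7.98164455e+01
 -2.86471372e-03  3.67650833e+00]
((442.7278137207031, 35.775917053222656), (19.03675651550293, 38.808868408203125), 1.0125471353530884)
```

View pics/wrist3.png

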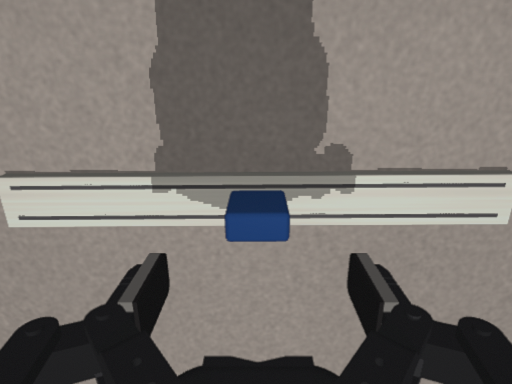

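The jaws at (155,275) and (362,275) are centred on the grip at (257,215). Next I'll go down the extra 40 mm and grip.

```bash
python3 -m jog '{"turn":[[0,0,0],[0,0,0],[0,0,0],[0,0,0],[0,0,0],[0,0,0],[0,0,0],[0,0,0],[0,0,0],[0,0,0]],"delta_pos":[[0,0,-0.4],[0,0,-0.4],[0,0,-0.4],[0,0,-0.28],[0,0,0],[0,0,0],[0,0,0],[0,0,0],[0,0,0],[0,0,0]],"hand":[1,1,1,1,1,-1,-1,-1,-1,-1]}' 60
python3 - <<'E'
from h import *
snap('wrist','wrist4.png');print(bot.get_obs()['opening'])
E
```

```text
time: 8.35
ee_pos: [0.4458, 0.0352, -0.0198]
tcp_rot: [-180.0, 0.1, -179.1]
wrist_force: [-1.4, -2.0, 5.6]
opening: 0.0391
0.03913932496455389
```

View pics/wrist4.png

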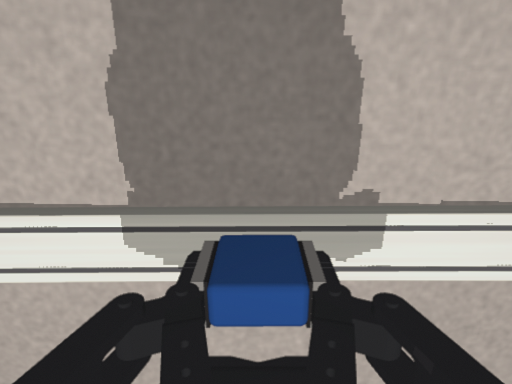

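Gripped: opening 39 mm, with the pads at both ends of the block. Now I'll lift about 8 mm and carry the rule to a stage about 20 mm short of the pad at yaw -7°.

```bash
python3 -m jog '{"turn":[[0,0,0],[0,0,-0.13],[0,0,-0.13],[0,0,-0.13],[0,0,-0.13],[0,0,-0.13],[0,0,-0.13],[0,0,-0.13],[0,0,-0.13],[0,0,0]],"delta_pos":[[0,0,0.16],[0.4,-0.04,0],[0.4,-0.05,0],[0.4,-0.04,0],[0.4,-0.05,0],[0.4,-0.04,0],[0.4,-0.05,0],[0.4,-0.04,0],[0.4,-0.05,0],[0,0,0]],"hand":[-1,-1,-1,-1,-1,-1,-1,-1,-1,-1]}'
python3 - <<'E'
from h import *
print(bot.get_obs())
snap('wrist','wrist5.png');
def rect(P,m):
    q=P[m]; q=q[~np.isnan(q[:,0])]; return len(q),np.median(q[:,2]).round(4),cv2.minAreaRect(q[:,:2].astype(np.float32)*1000)
for n in ['top','side']:
    c=snap(n,n+'5.png');P=cloud(c);f=c['frame'];hsv=cv2.cvtColor(f,cv2.COLOR_RGB2HSV);H,S,V=[hsv[...,i] for i in range(3)]
    x,y,z=[P[...,i] for i in range(3)]
    print(n,'bar',rect(P,(x>.5)&(x<.68)&(y>-.25)&(y<.25)&(z>.012)&(z<.027)&(S<60)&(V>110)))
    a=f[100:300,130:330,::-1];cv2.imwrite('pics/%s5z.png'%n,cv2.resize(a,None,fx=3,fy=3,interpolation=cv2.INTER_CUBIC))
E
```

```text
time: 9.4
ee_pos: [0.6065, 0.0172, -0.0135]
tcp_rot: [180.0, 0.0, 172.5]
wrist_force: [-0.5, -0.0, -5.2]
opening: 0.0395
{'time': 9.4, 'q': array([ 1.62175020e+00,  1.37501030e+01, -3.18080076e+00,  7.30618582e+01,
       -3.93957847e-04,  9.10434987e+00]), 'qd': array([ 0.36257158, -2.31072857, -3.16740584,  1.36426575,  0.05399807,
       -0.70743883]), 'joint_efforts': array([-1.91176529e-01, -6.32334781e+01,  4.94246936e+01, -1.29415202e-01,
       -2.54088594e-02,  1.63976694e-01]), 'ee_pos': array([ 0.6064948 ,  0.01716914, -0.01348809]), 'tcp_rot': array([1.79999244e+02, 7.20913795e-03, 1.72517400e+02]), 'wrist_force': array([-5.39182036e-01, -1.12491519e-03, -5.18041142e+00]), 'torque': array([-0.03895512,  0.00692489,  0.03108516]), 'opening': 0.039469458949832954}
top bar (788, np.float64(0.018), ((603.8681030273438, 17.740966796875), (381.3879699707031, 39.98455047607422), 82.87200164794922))
side bar (966, np.float64(0.0187), ((605.2206420898438, 16.591690063476562), (386.58953857421875, 42.812034606933594), 82.76770782470703))
```

View pics/top5z.png

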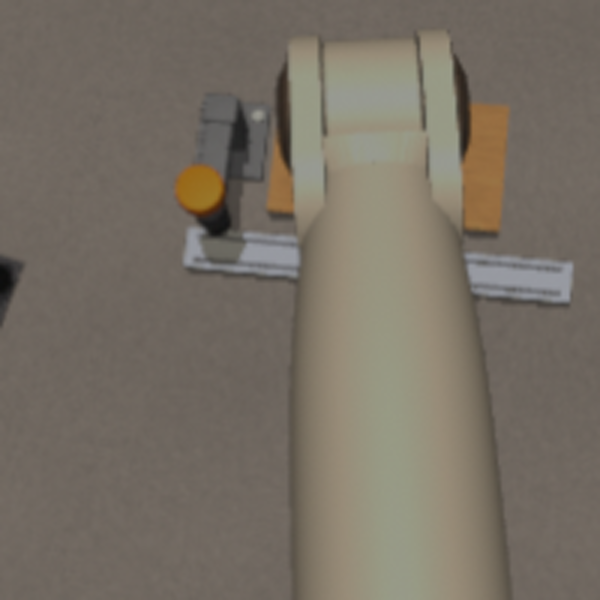

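View pics/side5z.png

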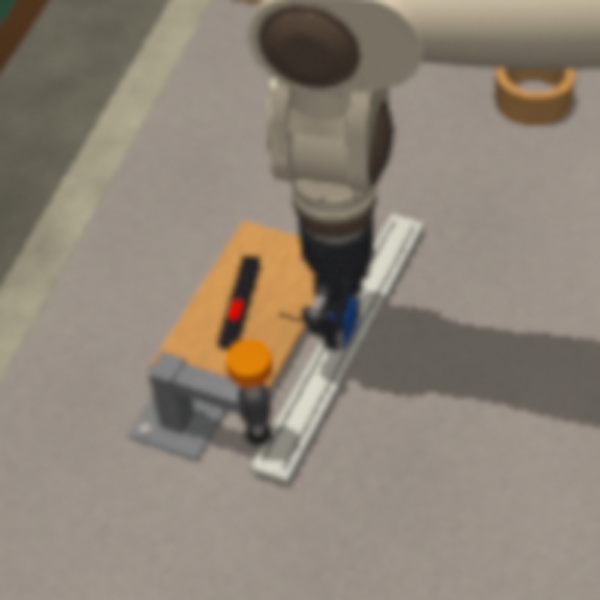

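View pics/wrist5.png

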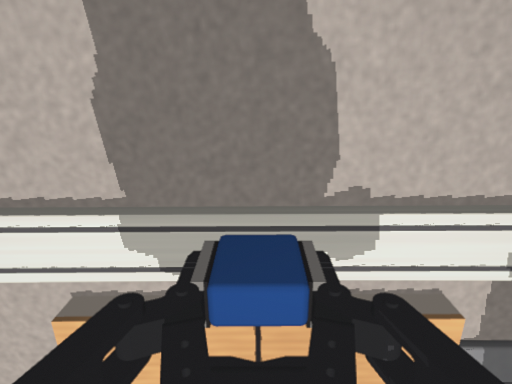

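The rule is held level about 6 mm up, about 22 mm short of the pad and nearly parallel to it, with its end passing under the foot. The wrist view shows the pad's front edge at rows 300–320 and the black mark at (258,340). I'll measure the gap and angle within that one picture.

```bash
cat >> h.py <<'E'
def gap(n,barz=(.014,.024)):
    c=load(n);P=cloud(c);f=c['frame'];hsv=cv2.cvtColor(f,cv2.COLOR_RGB2HSV);H,S,V=[hsv[...,i] for i in range(3)]
    x,y,z=[P[...,i] for i in range(3)]
    def edge(m,far,lo,hi):
        q=P[m];q=q[(q[:,1]>lo)&(q[:,1]<hi)]
        ys=np.arange(lo,hi,.005);pts=[]
        for a in ys:
            s=q[(q[:,1]>=a)&(q[:,1]<a+.005)]
            if len(s)>4: pts.append((a+.0025,(s[:,0].max() if far else s[:,0].min())))
        pts=np.array(pts);
        for _ in range(3):
            k=np.polyfit(pts[:,0],pts[:,1],1);r=abs(np.polyval(k,pts[:,0])-pts[:,1]);pts=pts[r<max(.0015,2*np.median(r))]
        return k,len(pts),r.mean()
    card=(H>8)&(H<25)&(S>100)&(z>.018)&(z<.028)&(x>.55)
    bar=(S<60)&(z>barz[0])&(z<barz[1])&(x>.5)&(x<.68)&(V>100)
    kc,nc,rc=edge(card,False,-.1,.12);
    kf,nf,rf=edge(bar,True,-.17,.2);kn,nn,rn=edge(bar,False,-.17,.2)
    deg=lambda k:-np.degrees(np.arctan(k[0]))
    for nm,k,a,r in (('card',kc,nc,rc),('far',kf,nf,rf),('near',kn,nn,rn)): print(nm,'x at y=.012',np.polyval(k,.012).round(4),'yaw',deg(k).round(2),a,round(r,5))
    q=P[bar&(abs(y)<.3)];print('bar z vs y slope',np.polyfit(q[:,1],q[:,2],1).round(4), 'x slope',np.polyfit(q[:,0],q[:,2],1).round(3))
E
python3 -c "
from h import *
gap('wrist5')
gap('top5');gap('side5')"
```

```text
card x at y=.012 0.6547 yaw -7.63 26 0.00815
far x at y=.012 0.6237 yaw -7.24 28 0.00036
near x at y=.012 0.5829 yaw -7.21 53 0.00013
bar z vs y slope [0.0014 0.0182] x slope [0.007 0.014]
card x at y=.012 0.6478 yaw -7.0 10 0.00055
far x at y=.012 0.6212 yaw -6.97 26 0.00061
near x at y=.012 0.5841 yaw -7.03 35 0.00069
bar z vs y slope [0.0006 0.0182] x slope [0.002 0.017]
card x at y=.012 0.6592 yaw 3.4 21 0.00306
far x at y=.012 0.6205 yaw -7.98 45 0.00278
near x at y=.012 0.5852 yaw -7.11 48 0.00062
bar z vs y slope [-0.0024  0.0189] x slope [-0.012  0.026]
```

```bash
python3 - <<'E'
from h import *
c=load('wrist5');P=cloud(c)
pts=[]
for u in list(range(80,125,5))+list(range(390,445,5)):
    col=P[300:340,u]; z=col[:,2]
    i=np.where(z>.0185)[0]
    if len(i): 
        # card starts: first row with z>~.021
        i=np.where((z>.0205)&(z<.03))[0][0]; pts.append(col[i]); 
pts=np.array(pts); print(pts.round(4))
k=np.polyfit(pts[:,1],pts[:,0],1);print(np.polyval(k,.012),-np.degrees(np.arctan(k[0])))
E
```

```text
Traceback (most recent call last):
IndexError: index 0 is out of bounds for axis 0 with size 0
```

```bash
python3 - <<'E'
from h import *
c=load('wrist5');P=cloud(c)
pts=[]
for u in list(range(70,125,5))+list(range(395,450,5)):
    col=P[295:380,u]; z=col[:,2]
    i=np.where((z>.0205)&(z<.03))[0]
    if len(i): pts.append(np.r_[u,i[0]+295,col[i[0]]])
pts=np.array(pts); print(pts.round(4).tolist())
k=np.polyfit(pts[:,3],pts[:,2],1);print(np.polyval(k,.012),-np.degrees(np.arctan(k[0])))
E
```

```text
[[70.0, 321.0, 0.6334, -0.091, 0.0222], [75.0, 320.0, 0.6343, -0.0894, 0.0205], [80.0, 319.0, 0.634, -0.0863, 0.0207], [85.0, 320.0, 0.635, -0.0837, 0.0207], [105.0, 356.0, 0.6607, -0.0792, 0.0218], [110.0, 351.0, 0.657, -0.0749, 0.0223], [115.0, 348.0, 0.6546, -0.071, 0.023], [405.0, 350.0, 0.6789, 0.0942, 0.0222], [410.0, 356.0, 0.6839, 0.0972, 0.0221], [425.0, 317.0, 0.6572, 0.105, 0.0217], [430.0, 317.0, 0.6577, 0.1079, 0.0215], [435.0, 317.0, 0.6589, 0.1111, 0.0207], [440.0, 318.0, 0.6598, 0.1138, 0.0209], [445.0, 318.0, 0.6596, 0.1162, 0.0214]]
0.654617299241484 -6.317845022732955
```

In the wrist picture the pad edge runs from (0.634, -0.0865) to (0.6588, 0.111), a yaw of -7.2°, and the rule is also at -7.2°. The gap is about 22.5 mm. I'll go in 20 mm and lower the rule.

```bash
python3 -m jog '{"turn":[[0,0,0],[0,0,0],[0,0,0],[0,0,0],[0,0,0],[0,0,0],[0,0,0],[0,0,0],[0,0,0],[0,0,0]],"delta_pos":[[0.1,-0.012,0],[0.1,-0.013,0],[0.1,-0.012,0],[0.1,-0.013,0],[0,0,-0.05],[0,0,-0.04],[0,0,-0.03],[0,0,0],[0,0,0],[0,0,0]],"hand":[-1,-1,-1,-1,-1,-1,-1,-1,-1,-1]}'
python3 -m jog '{"turn":[[0,0,0],[0,0,0],[0,0,0],[0,0,0],[0,0,0],[0,0,0],[0,0,0],[0,0,0],[0,0,0],[0,0,0]],"delta_pos":[[0.01,-0.001,0],[0.01,-0.001,0],[0.01,-0.001,0],[0.01,-0.001,0],[0.01,-0.001,0],[0.01,-0.001,0],[0,0,0],[0,0,0],[0,0,0],[0,0,0]],"hand":[-1,-1,-1,-1,-1,-1,-1,-1,-1,-1]}'
```

```text
time: 10.55
ee_pos: [0.625, 0.0149, -0.0187]
tcp_rot: [180.0, 0.0, 172.6]
wrist_force: [-0.9, 0.0, -5.0]
opening: 0.0392
time: 11.55
ee_pos: [0.628, 0.0146, -0.0189]
tcp_rot: [-180.0, 0.0, 172.6]
wrist_force: [0.5, 0.2, -5.4]
opening: 0.0396
```

```bash
python3 -m jog '{"turn":[[0,0,0],[0,0,0],[0,0,0],[0,0,0],[0,0,0],[0,0,0],[0,0,0],[0,0,0],[0,0,0],[0,0,0]],"delta_pos":[[0,0,-0.01],[0,0,-0.01],[0,0,-0.01],[0.01,-0.001,0],[0.01,-0.001,0],[0.01,-0.001,0],[0.01,-0.001,0],[0,0,0],[0,0,0],[0,0,0]],"hand":[-1,-1,-1,-1,-1,-1,-1,-1,-1,-1]}'
python3 - <<'E'
from h import *
c=snap('wrist','wrist6.png')
print(c['obs']['wrist_force'],c['obs']['torque'])
E
python3 -c "
from h import *
gap('wrist6',(.006,.017))"
```

```text
time: 12.55
ee_pos: [0.6283, 0.0145, -0.0196]
tcp_rot: [-180.0, -0.1, 172.6]
wrist_force: [-12.7, 1.1, 8.3]
opening: 0.0394
[-12.67414159   1.12519669   8.30131115] [0.07048547 2.51183006 0.01803027]
card x at y=.012 0.6451 yaw -7.04 25 0.00019
far x at y=.012 0.6468 yaw -7.1 39 0.00044
near x at y=.012 0.6051 yaw -7.18 45 0.00012
bar z vs y slope [0.0009 0.0122] x slope [ 0.026 -0.004]
```

View pics/wrist6.png

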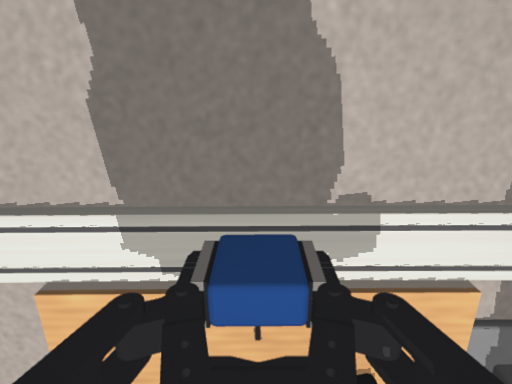

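Contact: Fx is -12.7 N with almost no moment about z. The bar's yaw (-7.1°) matches the card's (-7.0°) and the gap is closed. I'll release and rise.

```bash
python3 -m jog '{"turn":[[0,0,0],[0,0,0],[0,0,0],[0,0,0],[0,0,0],[0,0,0],[0,0,0],[0,0,0],[0,0,0],[0,0,0]],"delta_pos":[[0,0,0],[0,0,0],[0,0,0],[0,0,0],[0,0,0],[0,0,0],[0,0,0.3],[0,0,0.6],[0,0,0.8],[0,0,0.8]],"hand":[1,1,1,1,1,1,1,1,1,1]}'
python3 -m jog '{"turn":[[0,0,0],[0,0,0],[0,0,0],[0,0,0],[0,0,0],[0,0,0],[0,0,0],[0,0,0],[0,0,0],[0,0,0]],"delta_pos":[[0,0,0.9],[0,0,0.9],[-0.3,0,0.4],[-0.5,0,0],[-0.5,0,0],[-0.5,0,0],[0,0,0],[0,0,0],[0,0,0],[0,0,0]],"hand":[1,1,1,1,-1,-1,-1,-1,-1,-1]}'
python3 - <<'E'
from h import *
for n in ['wrist','top','side']: c=snap(n,n+'7.png')
print(bot.get_obs()['q'])
for n in ['wrist7','top7','side7']: print(n);gap(n,(.006,.017))
for n in ['top','side']:
    a=load(n+'7')['frame'][100:300,130:330,::-1];cv2.imwrite('pics/%s7z.png'%n,cv2.resize(a,None,fx=3,fy=3,interpolation=cv2.INTER_CUBIC))
E
```

```text
time: 13.6
ee_pos: [0.6297, 0.0144, 0.107]
tcp_rot: [180.0, 0.0, 172.6]
wrist_force: [0.4, 1.3, 0.7]
opening: 0.0854
time: 14.6
ee_pos: [0.5406, 0.0144, 0.2144]
tcp_rot: [-180.0, 0.0, 172.6]
wrist_force: [-0.1, -0.4, -0.4]
opening: -0.0001
[ 1.52561542e+00  4.15534609e+00  1.12823205e+01  9.71496431e+01
 -4.23109165e-03  8.96019381e+00]
wrist7
card x at y=.012 0.6458 yaw -7.17 35 0.00025
far x at y=.012 0.6456 yaw -7.08 57 0.00052
near x at y=.012 0.6056 yaw -7.13 74 0.00023
bar z vs y slope [0.0009 0.0122] x slope [0.007 0.008]
top7Traceback (most recent call last):
  File "<stdin>", line 4, in <module>
  File "h.py", line 43, in gap
    kc,nc,rc=edge(card,False,-.1,.12);
             ~~~~^^^^^^^^^^^^^^^^^^^^
  File "h.py", line 39, in edge
    k=np.polyfit(pts[:,0],pts[:,1],1);r=abs(np.polyval(k,pts[:,0])-pts[:,1]);pts=pts[r<max(.0015,2*np.median(r))]
                 ~~~^^^^^
IndexError: too many indices for array: array is 1-dimensional, but 2 were indexed
```

View pics/wrist7.png

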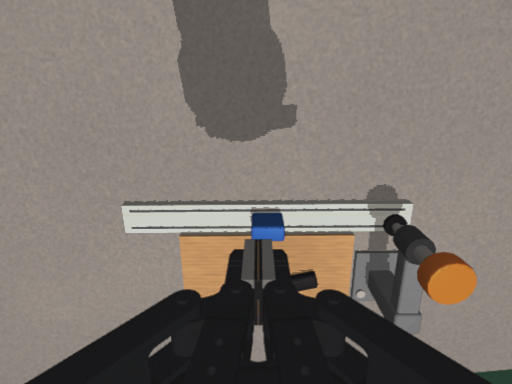

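After release, the rule's far edge is at 0.6456 against the card edge at 0.6458, with yaws of -7.1° and -7.2°. Its end at (412,215) reaches past the foot at (395,225). The knife is on the card at (300,282). Now I'll refine the knob position.

```bash
python3 - <<'E'
from h import *
snap('side','side7.png')
for n in ['wrist7','top7','side7']:
    c=load(n);P=cloud(c);hsv=cv2.cvtColor(c['frame'],cv2.COLOR_RGB2HSV);z=P[...,2]
    m=(abs(P[...,0]-.647)<.05)&(abs(P[...,1]-.173)<.05)&(z>.152)&(z<.163)
    q=P[m]
    if len(q)>5: print(n,len(q),np.median(q[:,2]),cv2.minEnclosingCircle(q[:,:2].astype(np.float32)*1000))
a=load('side7')['frame'][100:300,130:330,::-1];cv2.imwrite('pics/side7z.png',cv2.resize(a,None,fx=3,fy=3,interpolation=cv2.INTER_CUBIC))
E
```

```text
wrist7 1800 0.1571098980595323 ((645.5992431640625, 173.36956787109375), 22.44504737854004)
top7 205 0.15665131911021524 ((645.7689208984375, 173.06527709960938), 22.15790557861328)
side7 158 0.15722242282135324 ((649.0529174804688, 174.75772094726562), 23.358619689941406)
```

View pics/side7z.png

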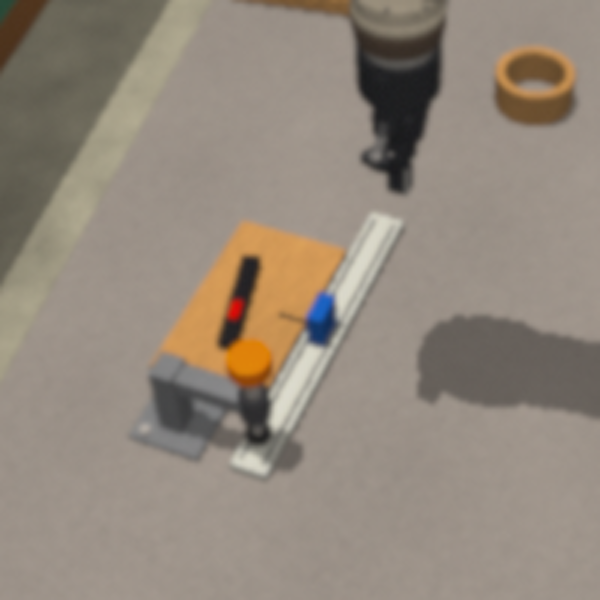

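The side view shows the rule flat, flush with the pad, and running under the foot at (258,435). The knob is at (0.646, 0.173). I'll move above it and start down.

```bash
python3 -m jog '{"turn":[[0,0,0],[0,0,0],[0,0,0],[0,0,0],[0,0,0],[0,0,0],[0,0,0],[0,0,0],[0,0,0],[0,0,0]],"delta_pos":[[0.35,0.53,0],[0.35,0.53,0],[0.35,0.53,0],[0.35,0.53,0],[0.35,0.53,0],[0.35,0.52,0],[0,0,-0.5],[0,0,-0.5],[0,0,-0.5],[0,0,-0.2]],"hand":[-1,-1,-1,-1,-1,-1,-1,-1,-1,-1]}'
python3 -m jog '{"turn":[[0,0,0],[0,0,0],[0,0,0],[0,0,0],[0,0,0],[0,0,0],[0,0,0],[0,0,0],[0,0,0],[0,0,0]],"delta_pos":[[0,0,0],[0,0,0],[0,0,-0.06],[0,0,-0.06],[0,0,-0.06],[0,0,-0.06],[0,0,-0.06],[0,0,0],[0,0,0],[0,0,0]],"hand":[-1,-1,-1,-1,-1,-1,-1,-1,-1,-1]}'
python3 - <<'E'
from h import *
c=snap('wrist','wrist8.png');print(c['obs']['q'],c['obs']['wrist_force'])
E
```

```text
time: 15.8
ee_pos: [0.6441, 0.1727, 0.1264]
tcp_rot: [-179.9, -0.2, 172.6]
wrist_force: [0.0, -0.3, 0.9]
opening: -0.0001
time: 16.8
ee_pos: [0.6453, 0.1729, 0.115]
tcp_rot: [180.0, 0.1, 172.6]
wrist_force: [2.0, -0.0, 3.2]
opening: -0.0001
[ 1.50070074e+01  2.06531013e+01  1.96338730e+01  8.89177854e+01
 -1.10011650e-02  2.24412280e+01] [ 2.01018274 -0.04765701  3.15957246]
```

View pics/wrist8.png

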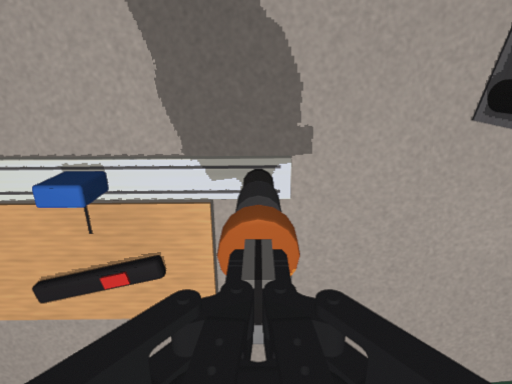

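The shut fingertips are on the middle of the knob at (258,245), with 3.2 N of contact at TCP z = 0.115. I'll press on.

```bash
python3 -m jog '{"turn":[[0,0,0],[0,0,0],[0,0,0],[0,0,0],[0,0,0],[0,0,0],[0,0,0],[0,0,0],[0,0,0],[0,0,0]],"delta_pos":[[0,0,-0.05],[0,0,-0.05],[0,0,-0.05],[0,0,-0.05],[0,0,-0.05],[0,0,-0.05],[0,0,-0.05],[0,0,0],[0,0,0],[0,0,0]],"hand":[-1,-1,-1,-1,-1,-1,-1,-1,-1,-1]}'
python3 - <<'E'
from h import *
for n in ['side','wrist','top']:
    c=snap(n,n+'9.png');P=cloud(c);z=P[...,2];hsv=cv2.cvtColor(c['frame'],cv2.COLOR_RGB2HSV)
    m=(abs(P[...,0]-.647)<.03)&(abs(P[...,1]-.173)<.03)&(z>.125)&(z<.163)&(hsv[...,1]>150)
    print(n,m.sum(),np.nanpercentile(z[m],[10,50,80,90,95]).round(4), c['obs']['wrist_force'],c['obs']['ee_pos'])
E
```

```text
time: 17.85
ee_pos: [0.6454, 0.1729, 0.0982]
tcp_rot: [180.0, 0.1, 172.6]
wrist_force: [0.6, -0.5, 10.6]
opening: -0.0
side 110 [0.1287 0.134  0.1364 0.1387 0.1416] [ 0.61923082 -0.5037117  10.57186112] [0.64535333 0.17294373 0.09823827]
wrist 2557 [0.1299 0.1337 0.1344 0.1347 0.1351] [ 0.40538757 -0.76174304 11.37795888] [0.64534748 0.17295334 0.09822503]
top 0 nan [ 0.13350085 -0.6253737  11.73057131] [0.64535401 0.17294068 0.09827811]
  return np.nanmean(a, axis, out=out, keepdims=keepdims)
```

```bash
python3 - <<'E'
from h import *
for n in ['wrist7','wrist8','wrist9']:
    c=load(n);P=cloud(c);z=P[...,2];hsv=cv2.cvtColor(c['frame'],cv2.COLOR_RGB2HSV)
    m=(hsv[...,1]>150)&(hsv[...,0]<25)&(P[...,1]>.14)&(z>.1)
    h,e=np.histogram(z[m],bins=np.arange(.105,.165,.001)); i=np.argmax(h); print(n,[(round(e[j],3),int(h[j])) for j in range(len(h)) if h[j]>20])
a=load('wrist9')['frame'][150:300,190:330,::-1];cv2.imwrite('pics/w9z.png',cv2.resize(a,None,fx=4,fy=4,interpolation=cv2.INTER_NEAREST))
a=load('side9')['frame'][190:270,160:260,::-1];cv2.imwrite('pics/s9z.png',cv2.resize(a,None,fx=6,fy=6,interpolation=cv2.INTER_CUBIC))
E
```

```text
wrist7 [(np.float64(0.139), 21), (np.float64(0.14), 39), (np.float64(0.141), 29), (np.float64(0.142), 33), (np.float64(0.143), 40), (np.float64(0.144), 36), (np.float64(0.145), 38), (np.float64(0.146), 33), (np.float64(0.147), 44), (np.float64(0.148), 42), (np.float64(0.149), 33), (np.float64(0.15), 38), (np.float64(0.151), 49), (np.float64(0.152), 38), (np.float64(0.153), 43), (np.float64(0.154), 48), (np.float64(0.155), 95), (np.float64(0.156), 516), (np.float64(0.157), 828), (np.float64(0.158), 157)]
wrist8 [(np.float64(0.132), 29), (np.float64(0.133), 36), (np.float64(0.134), 34), (np.float64(0.135), 45), (np.float64(0.136), 44), (np.float64(0.137), 55), (np.float64(0.138), 44), (np.float64(0.139), 46), (np.float64(0.14), 47), (np.float64(0.141), 53), (np.float64(0.142), 59), (np.float64(0.143), 40), (np.float64(0.144), 55), (np.float64(0.145), 48), (np.float64(0.146), 63), (np.float64(0.147), 72), (np.float64(0.148), 136), (np.float64(0.149), 337), (np.float64(0.15), 1118), (np.float64(0.151), 528), (np.float64(0.152), 22)]
wrist9 [(np.float64(0.115), 23), (np.float64(0.116), 36), (np.float64(0.117), 37), (np.float64(0.118), 40), (np.float64(0.119), 45), (np.float64(0.12), 48), (np.float64(0.121), 48), (np.float64(0.122), 51), (np.float64(0.123), 48), (np.float64(0.124), 47), (np.float64(0.125), 55), (np.float64(0.126), 46), (np.float64(0.127), 55), (np.float64(0.128), 52), (np.float64(0.129), 58), (np.float64(0.13), 63), (np.float64(0.131), 115), (np.float64(0.132), 230), (np.float64(0.133), 916), (np.float64(0.134), 817), (np.float64(0.135), 89)]
```

View pics/w9z.png

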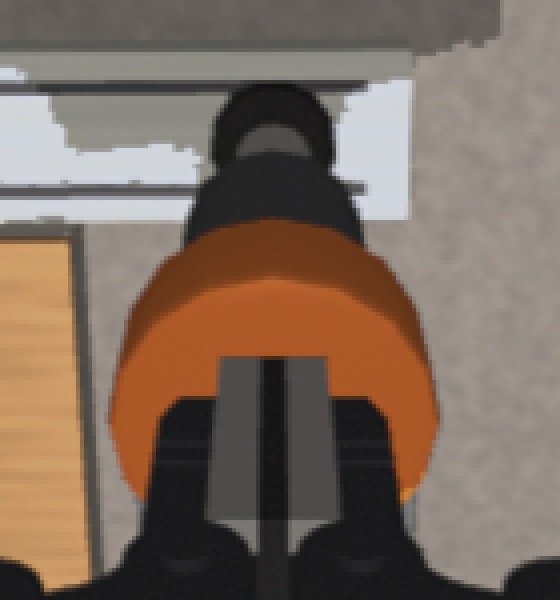

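View pics/s9z.png

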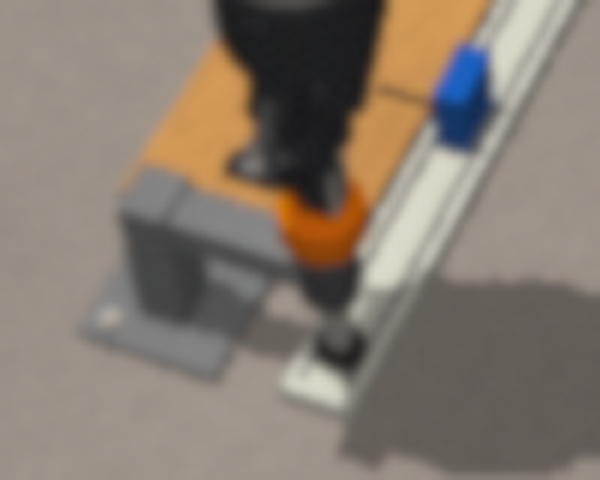

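The knob top went from 0.1570 at rest to 0.1338, which is 23.2 mm of travel. The force of 11–11.7 N agrees with about 23.5 mm, mid-ring. The foot is on the bar: (270,115) in the wrist crop and (340,345) in the side crop. One last check on flushness and the bystanders.

```bash
python3 - <<'E'
from h import *
import h
gap('wrist9',(.006,.017))
a,b=load('side0')['frame'].astype(int),load('side9')['frame'].astype(int)
d=abs(a-b).sum(2)
for n,(r,cc) in {'disp':(slice(295,365),slice(160,260)),'roll':(slice(110,145),slice(290,330)),'knife':(slice(182,220),slice(198,220))}.items(): print(n,(d[r,cc]>60).mean())
f=[bot.get_obs() for _ in range(1)][0];print(f['time'],f['wrist_force'],f['ee_pos'],f['qd'])
E
```

```text
card x at y=.012 0.6511 yaw -1.55 31 0.00345
far x at y=.012 0.6458 yaw -6.9 34 0.00054
near x at y=.012 0.6054 yaw -7.17 44 0.00015
bar z vs y slope [0.0014 0.012 ] x slope [0.007 0.008]
disp 0.0
roll 0.32785714285714285
knife 0.8301435406698564
18.0 [ 0.10539674 -1.30880682 11.50187535] [0.64531548 0.17294096 0.09824818] [ 0.04794456  0.03176185  0.04686435 -0.10311619 -0.05793385 -0.00610336]
```

```bash
python3 - <<'E'
from h import *
c=load('wrist9');P=cloud(c)
# local gap: x of bar far edge and card edge per column, y<.12
f=c['frame'];hsv=cv2.cvtColor(f,cv2.COLOR_RGB2HSV);z=P[...,2];x=P[...,0];y=P[...,1]
card=(hsv[...,0]>8)&(hsv[...,0]<25)&(hsv[...,1]>100)&(z>.018)&(z<.028)
bar=(hsv[...,1]<60)&(z>.008)&(z<.017)&(hsv[...,2]>90)
for a in np.arange(-.04,.12,.02):
    k=(y>a)&(y<a+.01)
    print(round(a,2),x[k&card].min().round(4) if (k&card).any() else None,x[k&bar&(x<.68)].max().round(4) if (k&bar).any() else None)
E
```

```text
-0.04 0.6393 0.6397
-0.02 0.6477 0.62
0.0 0.6492 0.616
0.02 0.6469 0.6484
0.04 0.6493 0.651
0.06 0.6523 0.6537
0.08 0.6544 0.6561
0.1 0.6566 0.6586
```

The bar's near edge is unchanged (0.6054, -7.2°) and the far edge meets the card edge all along. The card-line fit for this picture is spoiled by the grip and arm hiding part of it. The side-camera difference for the roll and knife comes from arm occlusion, so I'll check their positions directly and hand in.

```bash
python3 - <<'E'
from h import *
for n in ['top0','wrist8','wrist9']:
    c=load(n);P=cloud(c);V=c['frame'].max(2);z=P[...,2]
    m=(z>.031)&(z<.042)&(P[...,0]>.67)&(P[...,0]<.78)&(P[...,1]<.12)&(P[...,1]>-.1)
    q=P[m];print('knife',n,len(q),cv2.minAreaRect(q[:,:2].astype(np.float32)*1000))
for n in ['top0','top9']:
    c=load(n);P=cloud(c);z=P[...,2];q=P[(z>.04)&(z<.055)&(P[...,1]<-.35)&(P[...,1]>-.55)&(P[...,0]>.4)&(P[...,0]<.6)]
    print('roll',n,len(q),cv2.minEnclosingCircle(q[:,:2].astype(np.float32)*1000))
print(ticket.job_done())
E
```

```text
knife top0 296 ((737.332275390625, 7.461738586425781), (53.60051345825195, 128.66714477539062), 5.93984842300415)
knife wrist8 2735 ((721.1199340820312, 7.260894775390625), (22.208576202392578, 130.32525634765625), 5.975247383117676)
knife wrist9 3036 ((720.783203125, 7.395477294921875), (23.349605560302734, 130.56930541992188), 6.482038497924805)
roll top0 422 ((480.8471984863281, -429.0430603027344), 51.220027923583984)
roll top9 424 ((480.4629211425781, -428.7314758300781), 51.0508918762207)
the job is handed in; nothing more can be done
None
```

I laid the straightedge flat and flush along the pad's front edge with one end under the foot, and let go of it. I then pressed the orange knob and handed in at about 18 s, still holding it.

**Last checks**
- **Flush:** after release, the rule's edge and the card edge agreed within about 0.2 mm and 0.1° in the wrist picture. While clamped, the rule's near edge had not moved (0.2 mm, -7.2°).
- **Knob:** the top went from 157.0 to 133.8 mm, which is 23.2 mm of travel. The 11–11.7 N of force agrees with that, so it is about mid-ring. The ring itself could not be seen past the knob, so the knob position rests on depth and force.
- **Bystanders:** the tape roll and the dispenser are unchanged. The knife's y and heading match the first picture. Its x reads 721 mm now against 737 mm at the start, but the first fit was too wide (54 mm for a 22 mm knife) and is not reliable. Nothing came near the knife.

**What went wrong or disagreed**
- **First grasp:** it closed on air above the grip without moving the rule. The real fingertips stand about 36–40 mm behind the reported TCP, and joint 6 was at its limit. I made a half turn, went lower, and gripped it on the second try.
- **Final card-edge fit:** the automatic card-edge line in the last picture was spoiled by the grip and gripper hiding the edge. A point-by-point check of the visible parts showed the rule's edge meeting the card edge to within the measuring noise of about 2 mm.

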